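Set the try square on the board's crayon mark

TASK

Slide the try square up to the clamped board so that the whole length of its brass-faced stock lies flush against the board's near edge, with the blade across the board and the blade's outer edge (the one in line with the end of the stock) on the red crayon mark, not the blue one. Slide it along the bench without lifting or tipping it, let go, and leave everything else where it is.

Things in the scene. Friction and masses are not known exactly. Their poses are not given: they have to be found in the camera images.
- board: pale wooden board clamped to the bench (cannot move): 180 mm (its x) by 440 mm (its y) by 10 mm thick. Origin at the centre of its underside; x points away from the robot, y left along the board. The near edge, facing the robot, is the plane x = -90 mm. Two clamps, 121 mm tall, stand on its far corners, x = +54 to +113 mm, at y = +-180 to +-210 mm
- mark: red crayon mark on the top of the board: a stripe 16 mm wide that runs 50 mm straight back from the near edge. Origin at the middle of the stripe's width, on the board's near edge, at the board's top; x runs along the stripe away from the robot, y across it, as on the board
- blue_mark: blue crayon mark of the same size for another cut, elsewhere along the same edge: not the one to use. Origin and axes as for the red mark
- square: L-shaped try square lying on the bench, about 0.25 kg. Stock: dark wood bar, 40 mm (its x) by 140 mm (its y) by 26 mm high; its brass front face, which goes against the board, is the plane x = +20 mm. Steel blade: 2.5 mm thick, y = +40 to +70 mm, x = +20 to +170 mm, underside 11.5 mm above the bench, so it passes 1.5 mm over the board. Origin: centre of the stock's underside
- square_edge (a point): point on the blade's outer edge where it leaves the stock's brass face: x = 20, y = 70, z = 12.8 mm in the square's frame. The blade's outer edge is in line with the end of the stock
- face_heel (a point): point on the stock's brass face 5 mm from the blade end: x = 20, y = 65 mm, height 13 mm in the square's frame
- face_toe (a point): point on the stock's brass face 5 mm from the other end: x = 20, y = -65 mm, height 13 mm in the square's frame
- blank_a: oak turning blank, 70 x 70 x 130 mm block standing upright, pencil cross on top. Bystander: leave it where it is. Origin at the centre of its underside
- blank_b: oak turning blank, 70 x 70 x 110 mm block standing upright, pencil cross on top. Bystander: leave it where it is. Origin at the centre of its underside
- mallet: turner's wooden mallet with a round head, 258 mm long, 84 mm diameter, standing on its head, handle up. Bystander: leave it where it is. Origin at the centre of its underside as it stands
- gouge: gouge with a wooden handle, 240 mm long, lying on the bench. Bystander: leave it where it is. Origin at the centre of its underside
- pencil: flat red carpenter pencil, 175 x 14 x 8 mm, lying on the bench. Bystander: leave it where it is. Origin at the centre of its underside
- jar: amber glass jar with a brass lid, 80 mm diameter, 110 mm tall. Bystander: leave it where it is. Origin at the centre of its underside
- offcut: small dark wood offcut, 35 x 30 x 22 mm, lying on the board at its right-hand end. Bystander: leave it where it is. Origin at the centre of its underside
There are look-alikes about, which are no part of the job. What is meant by the square is not pink, and is the larger of those in its own colour.

How it is judged:
By the outcome, as a careful person would: the job done as asked, in the order asked, and still so for the second after the job is handed in, with the robot touching nothing.
It also fails if it takes over 64 s, if anything falls off the work surface, if the arm or the gripper's body presses on something with over 40 N, if the wrist force passes 120 N, or if a joint passes its speed limit or range.

ROBOT

A 6-joint arm with a two-finger parallel gripper is mounted at the origin on the work surface. World frame = base frame: x ahead of the robot, y to its left, z up, the work surface at z = 0. Lengths are in m, angles in rad, forces in N, time in s.
With the tool pointing down it reaches from about 0.3 to 0.875 m from the base axis. Payload 6.4 kg.
Tool frame: the origin (TCP) lies at the very end of the fingers, on their centre line; the grasp point (between the pads) lies 19 mm behind it; z points along the fingers, y is the line along which they close (so a half turn about z gives the same grasp; the last joint's range is limited). The gripper opens to 88 mm and grips with 3 to 60 N. Pads are 18 mm wide; open, the fingers measure 123 mm over their backs; the gripper's body (75 mm by 187 mm) begins 45 mm behind the grasp point.
Start: joints at [-1.518, 0.181, 1.607, -0, 1.354, -0.206], TCP at [0.147, -0.556, 0.239] pointing down, gripper open.
Joint ranges: [-2.99, 2.99], [-0.89, 2.07], [0.3, 2.58], [-1.14, 4.28], [0, 2.63], [-3.12, 3.12]. Speed limits (rad/s): [2.57, 2.57, 3.01, 3.14, 3.14, 3.14].

INTERFACE

Orientations are given as a unit quaternion [w, x, y, z].
In Python, from plant import r gives the robot as it stands. The module is installed in compiled form; this text tells all that it offers.
- The arm moves only by the tool drive_tool, never from a script. Its argument "deltas" is a list of rows, each a list of 2 entries, a list of its own where there are three numbers: the shift along the tool's x, y, z in units of 300 mm (1.0 is 300 mm), then the turn about the tool's z in units of 90 degrees (1.0 is 90 degrees). A call has 1 to 10 rows; each row is the pose to reach, as a shift and turn from the pose commanded when the call began, along the tool's axes at that moment; what a row does not reach only later rows make up. A row lasts 1/8 s, in which the tool goes at most 62.5 mm and 10.7 degrees, less where a joint would pass 70% of its speed; a pose out of reach is approached as far as the arm can. A call with a number of a shift or a turn outside -1 to 1 is refused whole. A call with a gripper value outside its range is refused whole. "claw" is the opening, from -1 (shut) to 1 (fully open), set as the call begins (left out, the last holds). The fingers move at their own pace and stop on an object; "grip_force" is the grip in N (left out, the last holds). Time passes only in rows, so rows that repeat a pose let the fingers close. It gives the time, the measured TCP pose, the force, the opening and the grip force at its end, in the units of the state.
- r.observe(): the state, without advancing time (a new reading comes with each control period).
- r.camera(name): name is "scene" or "top"; returns (picture, depth): 480x640x3 uint8, blue, green, red; 480x640 float32, m along the optical axis (not along the pixel's ray), 0 where there is no reading.
- r.camera_params(name): a dict with "vfov" (degrees; the focal length in pixels is half the picture's height over the tangent of half this angle, whatever the lens; pixels are square), "cx", "cy" (the principal point, pixels), "eye" and "rotation" of the camera in the world. Camera axes: x right, y down, z forward; pixel columns grow to the right and rows downward; lengths in m; the calibration is good to about 2 mm. A picture is of the moment at which its call begins. camera_params takes no time and is no camera call.
- r.sign_off(): hands the job in; it is judged then, once.
The state is a dict: "time": time; "joint_pos": joint angles; "dq": joint speeds; "effort": joint torques, N m; "eef_pos": TCP position; "eef_rot": TCP orientation; "force": force on the tool from outside, world axes, zero at the start; "moment": the same for the moment, N m; "gripper_width": finger opening in m; "finger_force": force on a finger pad.
Only numpy, scipy, OpenCV 4.12 (cv2) and the standard library are available. Lean on these libraries where they do the work, as an engineer would, in place of code of your own. Each camera call takes 0.05 s, during which the arm holds its last target. There are 200 camera calls.

## Working session

There is one attempt and no reset: what is moved stays moved. The work goes in short steps, Python scripts to look and compute and a tool call to move; the robot and the scene stay as the last step left them, time stands still between calls to the robot, and variables do not carry over. Pictures are saved under pics/ and viewed, at most 10 in all, crops included, and the job is handed in when it is done.

Besides the shell and the picture viewer there is one more tool, called after ">>>" by a JSON object that holds its "api" and its "payload", one argument or row to a line. drive_tool: Moves the arm, as the interface text tells. Its arguments: {"type":"object","properties":{"deltas":{"type":"array","items":{"type":"array"}},"claw":{"type":"number"},"grip_force":{"type":"number"}},"required":["deltas"]}

```bash
mkdir -p pics; cat > h.py <<'E'
import numpy as np,cv2
from plant import r
def P(n):
    p=r.camera_params(n); f=240/np.tan(np.radians(p["vfov"])/2); return p,f
def ray(n,uv,z):
    p,f=P(n); uv=np.atleast_2d(np.float64(uv)); R=np.array(p["rotation"]).reshape(3,3); e=np.array(p["eye"])
    d=np.c_[(uv[:,0]-p["cx"])/f,(uv[:,1]-p["cy"])/f,np.ones(len(uv))]@R.T
    return e+d*((z-e[2])/d[:,2])[:,None]
def pts(n,D):
    p,f=P(n); v,u=np.mgrid[:480,:640]; R=np.array(p["rotation"]).reshape(3,3)
    return (np.stack([(u-p["cx"])/f*D,(v-p["cy"])/f*D,D],-1)@R.T)+np.array(p["eye"])
E
python3 - <<'E'
from h import *
for n in("top","scene"):
    I,D=r.camera(n); cv2.imwrite(f"pics/{n}0.png",I); np.save(f"{n}0.npy",D); print(n,r.camera_params(n),(D==0).mean())
print(r.observe())
E
```

```text
top {'vfov': 52.50410047345004, 'cx': 313.7832489452063, 'cy': 244.94806164929528, 'eye': array([0.41256276, 0.01867383, 1.23775192]), 'rotation': array([-0.02307373,  0.71032715, -0.70312401,  0.02279395])} 0.00388671875
scene {'vfov': 54.41808765491868, 'cx': 323.7437831127094, 'cy': 243.0858415499012, 'eye': array([ 1.045751  , -0.30188052,  0.99012505]), 'rotation': array([-0.2578462 ,  0.84185523,  0.4519432 , -0.14332638])} 0.004195963541666667
{'time': 0.1, 'joint_pos': array([-1.51828663e+00,  1.81445911e-01,  1.60789451e+00, -2.84969700e-05,
        1.35378048e+00, -2.06314049e-01]), 'dq': array([-6.42068734e-04, -1.84423316e-03, -2.17390689e-03,  4.53288395e-04,
       -3.21734681e-03,  2.86916335e-05]), 'effort': array([ 2.99998464e-04, -4.34819698e+01, -3.42696726e+01,  7.04387133e-02,
        3.39767081e-02, -4.15289708e-05]), 'eef_pos': array([ 0.14714283, -0.55536566,  0.23791846]), 'eef_rot': array([-7.62932888e-04,  9.91637276e-01,  1.29053973e-01,  4.48339639e-05]), 'force': array([0.21058087, 0.82822036, 0.0855955 ]), 'moment': array([-0.00540248, -0.01107729, -0.0009396 ]), 'finger_force': 0.0, 'gripper_width': 0.08824330666855534}
```

View pics/top0.png

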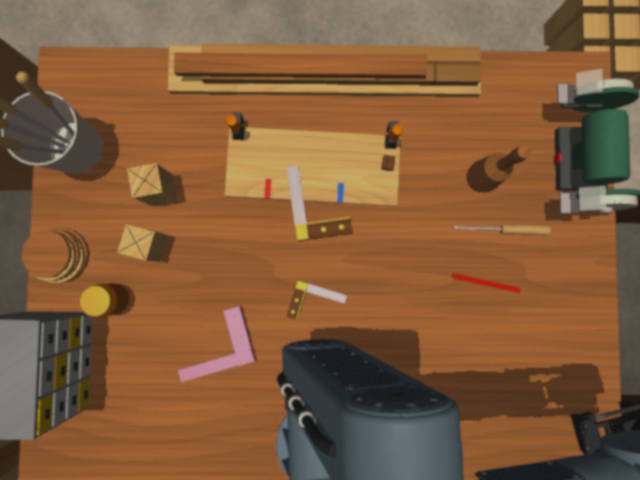

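View pics/scene0.png

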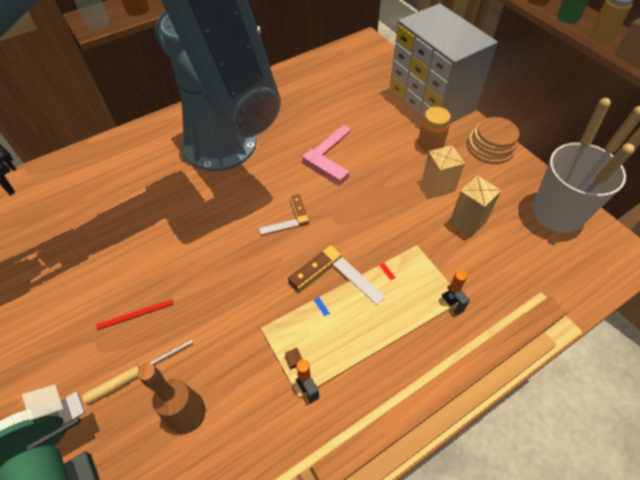

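Top view: candidates for the square are the large brown one (310,228), the small brown one (305,295) and the pink one (230,350). I choose the large brown one. The red mark is at (267,188), the blue at (340,192), and the board's near edge runs from (225,196) to (398,205). The scene view agrees: large square (320,270), red mark (388,270).

```bash
sed -i '1i from scipy.spatial.transform import Rotation as Ro' h.py; sed -i 's/R=np.array(p\["rotation"\]).reshape(3,3)/q=p["rotation"]; R=Ro.from_quat([q[1],q[2],q[3],q[0]]).as_matrix()/' h.py
cat > m.py <<'E'
from h import *
import sys
def box(m): 
    c=max(cv2.findContours(m.astype(np.uint8),0,1)[0],key=cv2.contourArea); return cv2.minAreaRect(c),cv2.boxPoints(cv2.minAreaRect(c)),c
def measure(tag,roi=None):
    for n in("top","scene"):
        I,D=r.camera(n); cv2.imwrite(f"pics/{n}{tag}.png",I); X=pts(n,D)
        h=cv2.cvtColor(I,cv2.COLOR_BGR2HSV); H,S,V=[h[...,i].astype(int) for i in range(3)]
        reg=(X[...,0]>.3)&(X[...,0]<.75)&(abs(X[...,1]-.05)<.25)&(X[...,2]<.05)
        red=reg&((H<6)|(H>174))&(S>150)&(V>110)&(X[...,0]>.45)
        blue=reg&(H>100)&(H<130)&(S>120)
        blade=reg&(S<60)&(V>120)&(X[...,0]>.45)
        brass=reg&(H>=20)&(H<34)&(S>150)&(V>90)&(X[...,0]>.42)
        for k,m,z in(("red",red,.01),("blue",blue,.01),("blade",blade,.014),("brass",brass,.026)):
            if m.sum()<8: print(n,k,"none"); continue
            _,b,c=box(m); w=ray(n,b,z)[:,:2]; print(n,k,m.sum(),"px",np.round(b.mean(0)),"z %.4f"%np.median(X[m][:,2]),"ctr",ray(n,[b.mean(0)],z)[0,:2].round(4),"corners",w.round(4).tolist())
if __name__=="__main__": measure(sys.argv[1])
E
python3 - <<'E'
from m import *
measure("1")
a=cv2.imread("pics/top1.png")[110:260,210:410]; b=cv2.imread("pics/scene1.png")[220:400,250:480]
cv2.imwrite("pics/c1.png",np.vstack([cv2.resize(a,(720,300) if 0 else (400,300),interpolation=2),cv2.resize(b,(400,300),interpolation=2)]) if 0 else np.hstack([cv2.resize(a,(400,300),interpolation=2),cv2.resize(b,(383,300),interpolation=2)]))
E
```

```text
top red 83 px [267. 189.] z 0.0089 ctr [0.6352 0.1394] corners [[0.6134, 0.1463], [0.6576, 0.1441], [0.657, 0.1326], [0.6127, 0.1348]]
top blue 69 px [340. 192.] z 0.0098 ctr [ 0.6269 -0.0461] corners [[0.6054, -0.0391], [0.6494, -0.0432], [0.6485, -0.053], [0.6045, -0.049]]
top blade 675 px [296. 195.] z 0.0128 ctr [0.6196 0.0654] corners [[0.6893, 0.0915], [0.6939, 0.0616], [0.5504, 0.0395], [0.5458, 0.0692]]
top brass 320 px [322. 227.] z 0.0252 ctr [ 5.37e-01 -4.00e-04] corners [[0.5371, 0.0715], [0.5744, -0.0622], [0.537, -0.0723], [0.4998, 0.0611]]
scene red 82 px [387. 271.] z 0.0097 ctr [0.6365 0.1422] corners [[0.6139, 0.1374], [0.6123, 0.1494], [0.6589, 0.147], [0.6602, 0.1352]]
scene blue 91 px [321. 306.] z 0.0104 ctr [ 0.628  -0.0431] corners [[0.6051, -0.0478], [0.6044, -0.0364], [0.6505, -0.0384], [0.651, -0.0496]]
scene blade 698 px [359. 280.] z 0.0135 ctr [0.6219 0.0682] corners [[0.5501, 0.0413], [0.5403, 0.0708], [0.6904, 0.0938], [0.698, 0.0657]]
scene brass 134 px [331. 252.] z 0.0262 ctr [0.5251 0.054 ] corners [[0.5102, 0.0409], [0.5035, 0.0633], [0.54, 0.067], [0.5463, 0.0449]]
```

View pics/c1.png

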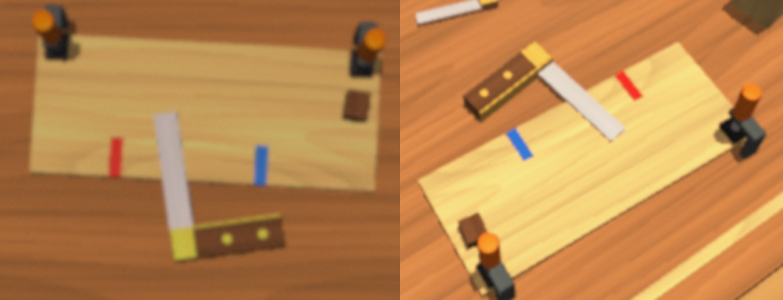

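The crop confirms the choice: a brown square with a steel blade, larger than its brown twin, and not pink. Both views give square yaw ≈ +8.8° and origin ≈ (0.535, -0.002), with the stock top at z 0.026. Board yaw is ≈ -2.6° and the red mark on the near edge is ≈ (0.611, 0.142). The goal for the square's origin is ≈ (0.588, 0.073), turned -11.4°. I'll approach now in two halves.

>>> {"api": "drive_tool", "payload": {
  "deltas": [
    [[0.86, -0.72, 0], -0.47],
    [[0.86, -0.72, 0], -0.47],
    [[0.86, -0.72, 0], -0.47],
    [[0.86, -0.72, 0], -0.47],
    [[0.86, -0.72, 0], -0.47],
    [[0.86, -0.72, 0], -0.47],
    [[0.86, -0.72, 0], -0.47],
    [[0.86, -0.72, 0], -0.47]
  ],
  "claw": 1
}}

```text
time: 1.2
eef_pos: [0.341, -0.2816, 0.2387]
eef_rot: [0.0, 0.878, 0.478, -0.0]
force: [-0.5, -0.2, -0.1]
gripper_width: 0.0882
finger_force: 0.0
```

```bash
cat > go.py <<'E'
# needed move to a target x y z and tool-y world angle (deg), in units of the drive
from h import *
import sys
def go(x,y,z,a):
    o=r.observe(); q=o["eef_rot"]; R=Ro.from_quat([q[1],q[2],q[3],q[0]]).as_matrix()
    d=R.T@(np.array([x,y,z])-o["eef_pos"]); ya=np.degrees(np.arctan2(R[1,1],R[0,1]))
    print("t %.2f"%o["time"],"pos",o["eef_pos"].round(4),"yang %.2f"%ya,"F",o["force"].round(2),"w %.4f"%o["gripper_width"],"tiltz",R[:,2].round(4))
    print("d/300mm",(d/.3).round(4),"turn/90",round(-(((a-ya)+180)%360-180)/90,4), "toolx world",R[:2,0].round(3))
if __name__=="__main__": go(*map(float,sys.argv[1:5]))
E
python3 go.py 0.535 -0.002 0.10 8.8
```

```text
t 1.20 pos [ 0.341  -0.2816  0.2387] yang -32.87 F [-0.5  -0.21 -0.1 ] w 0.0882 tiltz [-2.e-04 -4.e-04 -1.e+00]
d/300mm [1.1339 0.0372 0.4619] turn/90 -0.463 toolx world [0.543 0.84 ]
```

>>> {"api": "drive_tool", "payload": {
  "deltas": [
    [[0.9, 0.03, 0.2], -0.463],
    [[0.9, 0.03, 0.2], -0.463],
    [[0.9, 0.03, 0.2], -0.463],
    [[0.9, 0.03, 0.2], -0.463],
    [[0.9, 0.03, 0.2], -0.463],
    [[0.9, 0.03, 0.2], -0.463],
    [[0.9, 0.03, 0.2], -0.463]
  ]
}}

```text
time: 2.08
eef_pos: [0.4951, -0.0606, 0.1787]
eef_rot: [-0.0, 0.651, 0.759, -0.0]
force: [-0.5, -0.1, -0.5]
gripper_width: 0.0883
finger_force: 0.0
```

```bash
python3 go.py 0.535 -0.002 0.06 8.8
```

```text
t 2.08 pos [ 0.4951 -0.0606  0.1787] yang 8.71 F [-0.46 -0.15 -0.53] w 0.0883 tiltz [-4.e-04 -4.e-04 -1.e+00]
d/300mm [0.1731 0.1612 0.3955] turn/90 -0.001 toolx world [-0.151  0.988]
```

>>> {"api": "drive_tool", "payload": {
  "deltas": [
    [[0.173, 0.161, 0.2], 0],
    [[0.173, 0.161, 0.35], 0],
    [[0.173, 0.161, 0.45], 0],
    [[0.173, 0.161, 0.5], 0],
    [[0.173, 0.161, 0.53], 0],
    [[0.173, 0.161, 0.548], 0],
    [[0.173, 0.161, 0.548], 0],
    [[0.173, 0.161, 0.548], 0]
  ]
}}

```text
time: 3.08
eef_pos: [0.5359, -0.0007, 0.0153]
eef_rot: [0.001, 0.651, 0.759, 0.0]
force: [0.4, 0.6, -1.0]
gripper_width: 0.088
finger_force: 0.0
```

```bash
python3 go.py 0.535 -0.002 0.014 8.8
```

```text
t 3.08 pos [ 0.5359 -0.0007  0.0153] yang 8.79 F [ 0.38  0.56 -0.99] w 0.0880 tiltz [ 1.7e-03 -4.0e-04 -1.0e+00]
d/300mm [-0.0038 -0.0036  0.0042] turn/90 -0.0001 toolx world [-0.153  0.988]
```

Now I'll close gently.

>>> {"api": "drive_tool", "payload": {
  "deltas": [
    [[0, 0, 0], 0],
    [[0, 0, 0], 0],
    [[0, 0, 0], 0],
    [[0, 0, 0], 0],
    [[0, 0, 0], 0],
    [[0, 0, 0], 0],
    [[0, 0, 0], 0],
    [[0, 0, 0], 0]
  ],
  "claw": -1,
  "grip_force": 8
}}

```text
time: 4.08
eef_pos: [0.5349, -0.0004, 0.0142]
eef_rot: [-0.0, 0.651, 0.759, -0.0]
force: [-1.8, 0.2, 1.9]
gripper_width: 0.0397
finger_force: 8.0
```

```bash
python3 go.py 0.583 0.073 0.0153 -2.6
```

```text
t 4.08 pos [ 5.349e-01 -4.000e-04  1.420e-02] yang 8.80 F [-1.81  0.22  1.85] w 0.0397 tiltz [-6.e-04  0.e+00 -1.e+00]
d/300mm [ 0.2174  0.1958 -0.0036] turn/90 0.1267 toolx world [-0.153  0.988]
```

>>> {"api": "drive_tool", "payload": {
  "deltas": [
    [[0.02, 0.02, 0], 0.02],
    [[0.05, 0.05, 0], 0.04],
    [[0.08, 0.08, 0], 0.06],
    [[0.11, 0.1, 0], 0.08],
    [[0.14, 0.13, 0], 0.1],
    [[0.17, 0.15, 0], 0.12],
    [[0.195, 0.175, 0], 0.127],
    [[0.21, 0.19, 0], 0.127],
    [[0.217, 0.196, 0], 0.127],
    [[0.217, 0.196, 0], 0.127]
  ]
}}

```text
time: 5.32
eef_pos: [0.5836, 0.0732, 0.0142]
eef_rot: [-0.0, 0.723, 0.691, 0.0]
force: [0.9, 0.7, -1.7]
gripper_width: 0.0397
finger_force: 8.0
```

```bash
python3 go.py 0.588 0.073 0.0142 -2.6; python3 m.py 2
python3 - <<'E'
import cv2,numpy as np
a=cv2.imread("pics/top2.png")[130:250,220:380]; b=cv2.imread("pics/scene2.png")[200:320,310:470]
cv2.imwrite("pics/c2.png",np.hstack([cv2.resize(x,(400,300),interpolation=2) for x in(a,b)]))
E
```

```text
t 5.33 pos [0.5836 0.0732 0.0142] yang -2.63 F [ 0.92  0.68 -1.7 ] w 0.0397 tiltz [ 5.e-04  5.e-04 -1.e+00]
d/300mm [0.0001 0.0148 0.0001] turn/90 -0.0003 toolx world [0.046 0.999]
top red none
top blue 72 px [340. 192.] z 0.0098 ctr [ 0.6268 -0.0458] corners [[0.6486, -0.0406], [0.6487, -0.0508], [0.6051, -0.051], [0.605, -0.0409]]
top blade 230 px [276. 153.] z 0.0126 ctr [0.7266 0.1189] corners [[0.7037, 0.1336], [0.751, 0.1314], [0.7495, 0.1042], [0.7023, 0.1064]]
top brass 75 px [270. 211.] z 0.0249 ctr [0.5754 0.1302] corners [[0.5854, 0.1404], [0.5856, 0.1203], [0.5655, 0.12], [0.5653, 0.14]]
scene red 11 px [391. 274.] z 0.0110 ctr [0.6493 0.1459] corners [[0.6402, 0.145], [0.6398, 0.1482], [0.6585, 0.1469], [0.6588, 0.1437]]
scene blue 92 px [321. 306.] z 0.0102 ctr [ 0.6276 -0.043 ] corners [[0.6044, -0.0478], [0.6037, -0.0364], [0.6505, -0.0384], [0.651, -0.0496]]
scene blade 521 px [397. 293.] z 0.0136 ctr [0.6988 0.1232] corners [[0.644, 0.1107], [0.6407, 0.1417], [0.7515, 0.1352], [0.7537, 0.1058]]
scene brass none
```

View pics/c2.png

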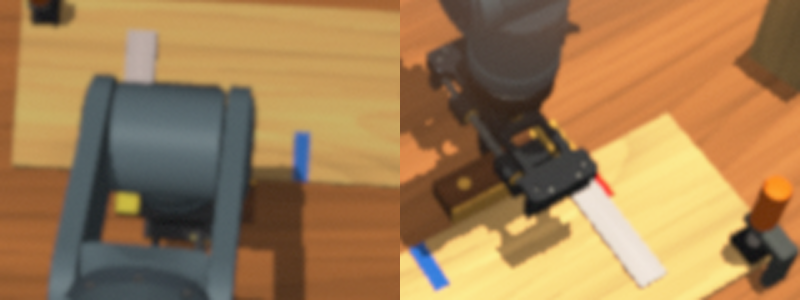

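The scene view shows the blade lying alongside a strip of the red mark, with the stock short of the board edge. Both views say the blade's outer edge is about 1.2 mm right of the mark's centre line. I'll shift left by that much and creep forward.

>>> {"api": "drive_tool", "payload": {
  "deltas": [
    [[0.004, 0.003, 0], 0],
    [[0.004, 0.005, 0], 0],
    [[0.004, 0.007, 0], 0],
    [[0.004, 0.009, 0], 0],
    [[0.004, 0.01, 0], 0],
    [[0.004, 0.01, 0], 0]
  ]
}}

```text
time: 6.18
eef_pos: [0.5864, 0.074, 0.0143]
eef_rot: [-0.0, 0.723, 0.691, 0.0]
force: [-1.0, -0.7, -1.1]
gripper_width: 0.0398
finger_force: 8.0
```

```bash
python3 go.py 0.588 0.0742 0.0142 -2.6
```

```text
t 6.17 pos [0.5864 0.074  0.0143] yang -2.63 F [-1.04 -0.69 -1.15] w 0.0398 tiltz [-0.e+00  1.e-04 -1.e+00]
d/300mm [0.001  0.0053 0.0002] turn/90 -0.0003 toolx world [0.046 0.999]
```

>>> {"api": "drive_tool", "payload": {
  "deltas": [
    [[0, 0.003, 0], 0],
    [[0, 0.005, 0], 0],
    [[0, 0.007, 0], 0],
    [[0, 0.007, 0], 0]
  ]
}}

```text
time: 6.68
eef_pos: [0.5887, 0.0738, 0.0143]
eef_rot: [0.0, 0.723, 0.691, 0.0]
force: [0.4, -0.6, -2.5]
gripper_width: 0.0401
finger_force: 8.0
```

```bash
python3 go.py 0.588 0.0742 0.0142 -2.6
```

```text
t 6.67 pos [0.5887 0.0738 0.0143] yang -2.64 F [ 0.41 -0.59 -2.51] w 0.0401 tiltz [ 4.e-04  0.e+00 -1.e+00]
d/300mm [ 0.0012 -0.0024  0.0002] turn/90 -0.0004 toolx world [0.046 0.999]
```

>>> {"api": "drive_tool", "payload": {
  "deltas": [
    [[0, 0.003, 0], 0],
    [[0, 0.005, 0], 0],
    [[0, 0.007, 0], 0],
    [[0, 0.007, 0], 0]
  ]
}}

```text
time: 7.18
eef_pos: [0.5887, 0.0739, 0.0142]
eef_rot: [-0.002, 0.723, 0.691, -0.002]
force: [-8.2, 0.2, 5.2]
gripper_width: 0.0403
finger_force: 8.0
```

```bash
python3 go.py 0.588 0.0742 0.0142 -2.6
```

```text
t 7.17 pos [0.5887 0.0739 0.0142] yang -2.61 F [-8.19  0.18  5.15] w 0.0403 tiltz [-0.0043  0.     -1.    ]
d/300mm [ 0.001  -0.0024 -0.0001] turn/90 -0.0001 toolx world [0.046 0.999]
```

Contact. I'll open slightly, then seat the stock by pushing at its middle with the rear finger alone.

>>> {"api": "drive_tool", "payload": {
  "deltas": [
    [[0, -0.006, 0], 0],
    [[0, -0.006, 0], 0],
    [[0, -0.006, 0], 0],
    [[0, -0.006, 0], 0],
    [[0, -0.006, 0], 0]
  ],
  "claw": 0.2
}}

```text
time: 7.8
eef_pos: [0.5889, 0.0738, 0.0144]
eef_rot: [0.0, 0.723, 0.691, 0.0]
force: [-0.2, -0.6, 0.8]
gripper_width: 0.0527
finger_force: 0.0
```

>>> {"api": "drive_tool", "payload": {
  "deltas": [
    [[0, 0.007, 0], 0],
    [[0, 0.014, 0], 0],
    [[0, 0.02, 0], 0],
    [[0, 0.024, 0], 0],
    [[0, 0.028, 0], 0],
    [[0, 0.028, 0], 0]
  ]
}}

```text
time: 8.55
eef_pos: [0.5952, 0.0736, 0.0138]
eef_rot: [-0.002, 0.723, 0.691, -0.002]
force: [-7.8, -0.6, 5.9]
gripper_width: 0.0529
finger_force: 3.6
```

```bash
python3 go.py 0.588 0.0742 0.0142 -2.6
```

```text
t 8.55 pos [0.5952 0.0736 0.0138] yang -2.61 F [-7.79 -0.57  5.88] w 0.0529 tiltz [-4.7e-03  1.0e-04 -1.0e+00]
d/300mm [ 0.001  -0.024  -0.0011] turn/90 -0.0002 toolx world [0.046 0.999]
```

>>> {"api": "drive_tool", "payload": {
  "deltas": [
    [[0, -0.02, 0], 0],
    [[0, -0.027, 0], 0],
    [[0, -0.027, 0], 0],
    [[0, -0.027, -0.05], 0],
    [[0, -0.027, -0.15], 0],
    [[0, -0.027, -0.35], 0],
    [[0, -0.027, -0.5], 0],
    [[0, -0.027, -0.5], 0]
  ]
}}

```text
time: 9.55
eef_pos: [0.5926, 0.0736, 0.1705]
eef_rot: [0.004, 0.723, 0.691, 0.004]
force: [0.3, 0.5, -1.1]
gripper_width: 0.0529
finger_force: 0.0
```

>>> {"api": "drive_tool", "payload": {
  "deltas": [
    [[-0.5, -0.4, 0], 0],
    [[-0.9, -0.5, 0], 0],
    [[-0.9, -0.5, 0], 0],
    [[-0.9, -0.5, 0], 0],
    [[-0.9, -0.5, 0], 0],
    [[-0.9, -0.5, 0], 0],
    [[-0.9, -0.5, 0], 0],
    [[-0.9, -0.5, 0], 0]
  ]
}}

```text
time: 10.55
eef_pos: [0.4273, -0.1877, 0.1641]
eef_rot: [-0.0, 0.722, 0.691, 0.0]
force: [0.2, 0.2, 0.3]
gripper_width: 0.0529
finger_force: 0.0
```

```bash
python3 m.py 3
python3 - <<'E'
import cv2,numpy as np
a=cv2.imread("pics/top3.png")[130:250,220:380]; b=cv2.imread("pics/scene3.png")[200:320,310:470]
cv2.imwrite("pics/c3.png",np.hstack([cv2.resize(x,(400,300),interpolation=2) for x in(a,b)]))
E
```

```text
top red 21 px [266. 188.] z 0.0093 ctr [0.6365 0.1441] corners [[0.657, 0.1457], [0.6571, 0.1431], [0.6159, 0.1424], [0.6159, 0.145]]
top blue 71 px [340. 192.] z 0.0096 ctr [ 0.6268 -0.0458] corners [[0.6486, -0.0406], [0.6487, -0.0508], [0.6051, -0.051], [0.605, -0.0409]]
top blade 607 px [274. 170.] z 0.0125 ctr [0.6823 0.1216] corners [[0.6157, 0.1381], [0.7508, 0.1325], [0.7494, 0.1049], [0.6143, 0.1108]]
top brass 331 px [294. 206.] z 0.0255 ctr [0.5899 0.0714] corners [[0.6082, 0.1407], [0.6096, 0.0026], [0.5717, 0.0023], [0.5703, 0.1401]]
scene red 17 px [388. 270.] z 0.0099 ctr [0.6353 0.147 ] corners [[0.6139, 0.1467], [0.6136, 0.1489], [0.6564, 0.1472], [0.6566, 0.1451]]
scene blue 91 px [321. 306.] z 0.0104 ctr [ 0.628  -0.0431] corners [[0.6051, -0.0478], [0.6044, -0.0364], [0.6505, -0.0384], [0.651, -0.0496]]
scene blade 650 px [393. 287.] z 0.0135 ctr [0.683  0.1247] corners [[0.6118, 0.1131], [0.608, 0.1437], [0.7505, 0.1358], [0.7527, 0.1071]]
scene brass 153 px [372. 257.] z 0.0260 ctr [0.5928 0.1291] corners [[0.5748, 0.118], [0.5731, 0.1448], [0.6105, 0.1402], [0.612, 0.1139]]
```

View pics/c3.png

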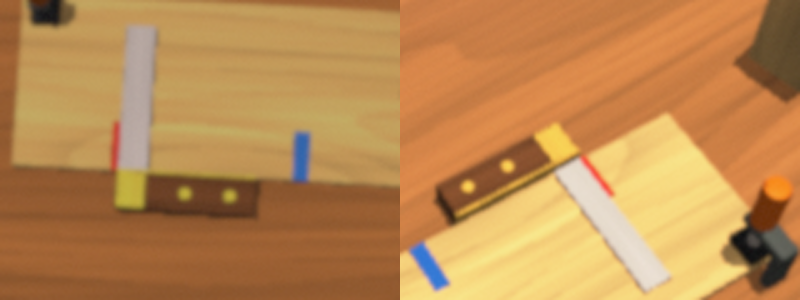

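The close view shows the stock against the near edge and parallel to it, with the blade across the board. A red strip shows left of the blade's outer edge, and both views put that edge within about 0.6 mm of the red mark's centre line. The gripper is clear, so I'm handing in.

```bash
python3 -c "
from plant import r
print(r.sign_off())"
```

```text
the job is handed in; nothing more can be done
None
```

The job is handed in, with no verdict returned: the square's stock was pressed flush against the board's near edge, its blade's outer edge measures within about 1 mm of the red mark's centre line, and the gripper touched nothing else.

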